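# Clear the packing tray and load the gift boxes

### The job

First hang the basket that stands on the packing tray by its handle on the hook of the stand, so that it hangs there freely. Then lay every gift box on the counter in the tray pocket cut to its size, each fully home on the pocket floor, flat and square. Leave the mug, the spool and the jar where they are, and do not tip the basket over.

Things in the scene. Friction and masses are not known exactly. Their poses are not given: they have to be found in the camera images.
- tray: fixed plywood packing tray, 240 (x) x 236 (y) x 30 mm high, with five rectangular pockets 20 mm deep, each 5 mm longer and wider than its box; the pockets' long sides run along the tray's x. Origin: centre of its underside, on the counter
- basket: small light-coloured basket, 100 (x) x 140 (y) mm, open-topped tub 50 mm high with 5 mm walls, with a stiff upright wooden bail handle: two flat uprights at y = +-67 mm and a straight level bar along y on top, 140 mm long, 12 mm thick (x), 16 mm high, from 128 to 144 mm above the underside. About 0.2 kg. Origin: centre of its underside. At the start it stands upright on the tray, over the pockets
- basket_bar (a point): middle of the underside of the basket's handle bar (128 mm above the basket's origin)
- stand: fixed hook stand: wooden foot 160 x 120 mm, 12 mm high (x from -50 to +110 mm), a 16 mm thick steel post at x = +85 mm, 200 mm high, and an arm of 8 mm round steel running from the post along the stand's -x at y = 0, whose end (x = -35 mm) turns up to 224 mm height. Origin: on the counter, below the hook seat
- hook_seat (a point): the place on top of the hook's level arm where a handle bar is to rest, 200 mm above the counter, 28 mm inside the upturned end and 85 mm in front of the post; same axes as the stand, the hook's free end points along -x
- mug: bystander: white mug, 76 mm across, 90 mm high; origin centre of its underside
- spool: bystander: wooden ribbon spool standing on end, 64 mm across, 50 mm high; origin centre of its underside
- jar: bystander: glass jar, 60 mm across, 80 mm high; origin centre of its underside
- box_slim: kraft gift box, 120 (x) x 32 (y) x 46 mm high, lying flat; origin: centre of its underside (may be absent)
- pocket_slim (a point): centre of the floor of the pocket for the 120 x 32 mm box, 10 mm above the counter and 20 mm below the tray's top; same axes as the tray
- box_long: kraft gift box, 110 (x) x 44 (y) x 46 mm high, lying flat; origin: centre of its underside (may be absent)
- pocket_long (a point): centre of the floor of the pocket for the 110 x 44 mm box, 10 mm above the counter and 20 mm below the tray's top; same axes as the tray
- box_short: kraft gift box, 78 (x) x 44 (y) x 46 mm high, lying flat; origin: centre of its underside (may be absent)
- pocket_short (a point): centre of the floor of the pocket for the 78 x 44 mm box, 10 mm above the counter and 20 mm below the tray's top; same axes as the tray
- box_broad: kraft gift box, 100 (x) x 56 (y) x 46 mm high, lying flat; origin: centre of its underside (may be absent)
- pocket_broad (a point): centre of the floor of the pocket for the 100 x 56 mm box, 10 mm above the counter and 20 mm below the tray's top; same axes as the tray
- box_stubby: kraft gift box, 68 (x) x 56 (y) x 46 mm high, lying flat; origin: centre of its underside (may be absent)
- pocket_stubby (a point): centre of the floor of the pocket for the 68 x 56 mm box, 10 mm above the counter and 20 mm below the tray's top; same axes as the tray
Things that resemble listed ones, but are neither listed nor needed, are in the scene too. What is shaped like the box_long but blue is not meant.

How it is judged:
On the way:
1. the basket hangs freely by its handle bar on the hook, let go (horizontal distance between basket_bar and hook_seat below 0.04 m and z of basket_bar in the frame of hook_seat between -0.008 and 0.015 m and angle between basket's own z axis and vertical below 0.3 rad and contact force between basket and stand above 0.5 N and contact force between the fingers and basket below 0.1 N and linear speed of basket below 0.1 m/s), for 0.3 s.
At the end, for the whole second after the job is handed in: Basket hangs on the hook by its bar (bar middle within 40 mm of the seat, tilt under 0.3 rad), released, still; each box present is in its own pocket: centre within 6 mm, on the floor within 3 mm, flat within 0.05 and square within 0.09 rad, at rest (horizontal distance between basket_bar and hook_seat below 0.04 m and z of basket_bar in the frame of hook_seat between -0.008 and 0.015 m and angle between basket's own z axis and vertical below 0.3 rad and contact force between basket and stand above 0.5 N and contact force between the fingers and basket below 0.1 N and linear speed of basket below 0.05 m/s and horizontal distance between box_slim and pocket_slim below 0.006 m and z of box_slim in the frame of pocket_slim between -0.003 and 0.003 m and angle between each of box_slim, box_long, box_short, box_broad, box_stubby's own z axis and vertical below 0.05 rad and angle between the x axis of box_slim and the x axis of pocket_slim, either way round below 0.09 rad and linear speed of each of box_slim, box_long, box_short, box_broad, box_stubby below 0.02 m/s and horizontal distance between box_long and pocket_long below 0.006 m and z of box_long in the frame of pocket_long between -0.003 and 0.003 m and angle between the x axis of box_long and the x axis of pocket_long, either way round below 0.09 rad and horizontal distance between box_short and pocket_short below 0.006 m and z of box_short in the frame of pocket_short between -0.003 and 0.003 m and angle between the x axis of box_short and the x axis of pocket_short, either way round below 0.09 rad and horizontal distance between box_broad and pocket_broad below 0.006 m and z of box_broad in the frame of pocket_broad between -0.003 and 0.003 m and angle between the x axis of box_broad and the x axis of pocket_broad, either way round below 0.09 rad and horizontal distance between box_stubby and pocket_stubby below 0.006 m and z of box_stubby in the frame of pocket_stubby between -0.003 and 0.003 m and angle between the x axis of box_stubby and the x axis of pocket_stubby, either way round below 0.09 rad); the robot touches nothing.
It fails at once if the mug, spool or jar is disturbed (moved over 25 mm) (distance of any of mug, spool, jar from where it was at the start of the episode above 0.025 m).
It fails at once if the basket is tipped over (over 1 rad) (angle between basket's own z axis and vertical above 1 rad).
Of box_slim, box_long, box_short, box_broad, box_stubby only 3 to 5 are there at a start; the rules pass over those that are not, and their reading is None.
At some moment in a run one of box_slim, box_long, box_short, box_broad, box_stubby may be knocked a few centimetres aside while the robot is not near it.
It also fails if it takes over 210 s, if anything falls off the work surface, if the arm or the gripper's body presses on something with over 40 N, if the wrist force passes 120 N, or if a joint passes its speed limit or range.

### The arm

A 7-joint arm with a two-finger parallel gripper is mounted at the origin on the work surface. World frame = base frame: x ahead of the robot, y to its left, z up, the work surface at z = 0. Lengths are in m, angles in rad, forces in N, time in s.
With the tool pointing down it reaches from about 0.35 to 0.9 m from the base axis. Payload 8.1 kg.
Tool frame: the origin (TCP) lies at the very end of the fingers, on their centre line; the grasp point (between the pads) lies robot.hold_point_z behind it (robot.hold_point_z is the distance from the TCP to the grasp point, in m); z points along the fingers, y is the line along which they close (so a half turn about z gives the same grasp; the last joint's range is limited). The gripper opens to 92 mm and grips with 3 to 60 N. Pads are 19 mm wide; open, the fingers measure 130 mm over their backs; the gripper's body (75 mm by 190 mm) begins 47 mm behind the grasp point.
Start: joints at [1.04, 0.434, 0.025, 1.573, -0.012, 1.134, -0.075], TCP at [0.259, -0.569, 0.227] pointing down, gripper open.
Joint ranges: [-2.62, 2.62], [-0.44, 2.09], [-1.27, 1.32], [0.08, 2.57], [-1.32, 4.46], [0.12, 2], [-2.74, 2.74]. Speed limits (rad/s): [2.22, 2.22, 3.01, 3.01, 3.14, 3.14, 3.14].

### API

Orientations are given as a unit quaternion [x, y, z, w].
In Python, from rig import robot gives the robot as it stands. The module is installed in compiled form; this text tells all that it offers.
- The arm moves only by the tool play_rows, never from a script. Its argument "deltas" is a list of rows, each a list of 3 entries, a list of its own where there are three numbers: the shift along the world's x, y, z in cm, then the turn, a rotation vector about the world's x, y, z in degrees, then the opening, from -1 (shut) to 1 (fully open). In form: [[[x, y, z], [ax, ay, az], jaw], ...]. A call has 1 to 12 rows; each row shifts and turns the commanded pose from where the row before left it; what a row does not reach is not made up. A row lasts 1/8 s, in which the tool goes at most 62.5 mm and 10.7 degrees, less where a joint would pass 70% of its speed; a pose out of reach is approached as far as the arm can. A call is refused whole if a number of a shift passes 6.25 or a number of a turn 10.7, either way. A call with a gripper value outside its range is refused whole. The fingers move at their own pace and stop on an object; "newtons" is the grip in N (left out, the last holds). Time passes only in rows, so rows that do not move let the fingers close. It gives the time, the measured TCP pose, the force, the opening and the grip force at its end, in the units of the state.
- robot.observe(): the state, without advancing time (a new reading comes with each control period).
- robot.camera(name): name is "side" or "top"; returns the picture (420x560x3 uint8, red, green, blue); there is no depth.
- robot.camera_info(name): a dict with "camera_matrix" (3x3 intrinsics, pixels), "camera_from_world" (4x4, takes a point from world to camera coordinates). Camera axes: x right, y up, looking along -z (the intrinsics and any distortion apply to the point x, -y, -z); pixel columns grow to the right and rows downward; lengths in m; the calibration is good to about 2 mm. A picture is of the moment at which its call begins. camera_info takes no time and is no camera call.
- robot.finish_job(): hands the job in; it is judged then, once.
The state is a dict: "time_s": time; "joint_positions": joint angles; "joint_velocities": joint speeds; "effort": joint torques, N m; "position": TCP position; "tcp_rot": TCP orientation; "force": force on the tool from outside, world axes, zero at the start; "wrist_torque": the same for the moment, N m; "width": finger opening in m; "finger_force": force on a finger pad.
Only numpy, scipy, OpenCV 4.12 (cv2) and the standard library are available. Lean on these libraries where they do the work, as an engineer would, in place of code of your own. Each camera call takes 0.05 s, during which the arm holds its last target. There are 200 camera calls.

## Working session

There is one attempt and no reset: what is moved stays moved. The work goes in short steps, Python scripts to look and compute and a tool call to move; the robot and the scene stay as the last step left them, time stands still between calls to the robot, and variables do not carry over. Pictures are saved under pics/ and viewed, at most 14 in all, crops included, and the job is handed in when it is done.

Besides the shell and the picture viewer there is one more tool, called after "Call:" as a command line: name --argument value ..., lists and objects as JSON in quotes. play_rows: Moves the arm, as the interface text tells. Its arguments: {"type":"object","properties":{"deltas":{"type":"array","items":{"type":"array"}},"newtons":{"type":"number"}},"required":["deltas"]}

```bash
mkdir -p pics
python3 - <<'E'
from rig import robot
import cv2,numpy as np
np.set_printoptions(precision=4,suppress=True)
for n in("top","side"):
    im=robot.camera(n); cv2.imwrite(f"pics/{n}0.png",im[:,:,::-1]); i=robot.camera_info(n); print(n,i)
print(robot.observe(), robot.hold_point_z)
E
```

```text
top {'camera_matrix': array([[496.0254,   0.    , 282.1314],
       [  0.    , 496.0254, 203.093 ],
       [  0.    ,   0.    ,   1.    ]]), 'camera_from_world': array([[ 0.0135, -0.9998,  0.0159,  0.0355],
       [ 0.9971,  0.0146,  0.0749, -0.5873],
       [-0.0751,  0.0148,  0.9971, -1.5374],
       [ 0.    ,  0.    ,  0.    ,  1.    ]])}
side {'camera_matrix': array([[525.0439,   0.    , 286.2896],
       [  0.    , 525.0439, 200.3544],
       [  0.    ,   0.    ,   1.    ]]), 'camera_from_world': array([[-0.919 , -0.3943, -0.0029,  0.5495],
       [ 0.2702, -0.6351,  0.7236, -0.2341],
       [-0.2871,  0.6642,  0.6902, -1.5523],
       [ 0.    ,  0.    ,  0.    ,  1.    ]])}
{'time_s': 0.1, 'joint_positions': array([ 1.0404,  0.4352,  0.025 ,  1.574 , -0.0116,  1.134 , -0.0751]), 'joint_velocities': array([-0.0003,  0.0007, -0.0003, -0.0027, -0.0001,  0.0005,  0.0002]), 'effort': array([  0.004 , -66.9127,   0.9886, -31.5143,  -0.0604,   0.0375,
         0.0001]), 'position': array([ 0.259 , -0.5683,  0.226 ]), 'tcp_rot': array([ 0.9772,  0.2122, -0.0002, -0.0007]), 'force': array([ 0.3195,  0.0915, -0.0318]), 'wrist_torque': array([-0.001 , -0.011 , -0.0039]), 'finger_force': 0.0, 'width': 0.09169693409913877} 0.0188
```

View pics/top0.png

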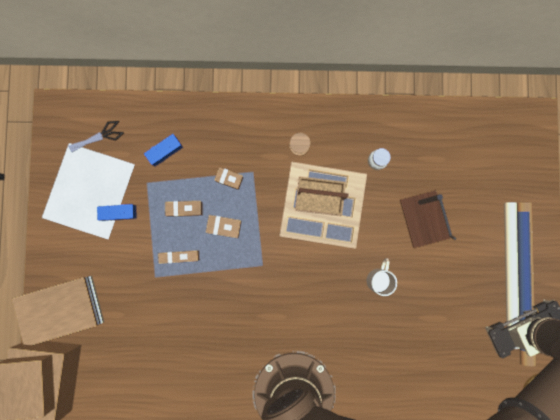

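View pics/side0.png

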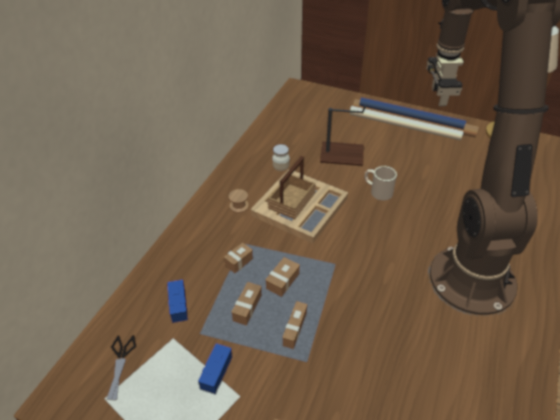

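The top view shows the tray at (323,205) with the basket on it, four boxes on the mat at (229,178), (183,208), (223,227) and (178,257), and the stand at (427,218). The mug is at (383,283), the spool at (300,144) and the jar at (380,158). The side view agrees.

```bash
cat > h.py <<'E'
from rig import robot
import cv2,numpy as np
np.set_printoptions(precision=4,suppress=True)
F=np.diag([1,-1,-1.])
def cam(n):
    i=robot.camera_info(n); T=i["camera_from_world"]; return i["camera_matrix"]@F, T[:3,:3],T[:3,3]
def proj(n,p):
    K,R,t=cam(n); q=(np.atleast_2d(p)@R.T+t)@K.T; return q[:,:2]/q[:,2:]
def ray(n,uv,z):
    K,R,t=cam(n); uv=np.atleast_2d(uv).astype(float)
    d=np.c_[uv,np.ones(len(uv))]@np.linalg.inv(K).T@R; o=-R.T@t
    return o+d*((z-o[2])/d[:,2])[:,None]
def tri(uvt,uvs):
    A=[];b=[]
    for n,uv in(("top",uvt),("side",uvs)):
        K,R,t=cam(n); P=K@np.c_[R,t]
        for k in(0,1): r=P[k]-uv[k]*P[2]; A.append(r[:3]); b.append(-r[3])
    x,res,_,_=np.linalg.lstsq(np.array(A),np.array(b),rcond=None); return x,res
def pic(n):
    return robot.camera(n)[:,:,::-1].copy()
def crop(im,x0,y0,x1,y1,s,f):
    cv2.imwrite(f,cv2.resize(im[y0:y1,x0:x1],None,fx=s,fy=s,interpolation=cv2.INTER_CUBIC))
E
python3 - <<'E'
from h import *
t=cv2.imread("pics/top0.png");s=cv2.imread("pics/side0.png")
a=cv2.resize(t[140:290,270:470],None,fx=4,fy=4,interpolation=2);cv2.imwrite("pics/a.png",a)
crop(s,180,100,380,250,4,"pics/b.png")
h=cv2.cvtColor(t,cv2.COLOR_BGR2HSV)
for p in[(196,208),(170,208),(183,208),(155,200),(200,260),(295,200),(355,240),(305,228),(170,150)]: print(p,h[p[1],p[0]])
E
```

```text
(196, 208) [ 15  91 171]
(170, 208) [ 16  94 180]
(183, 208) [ 15  77 175]
(155, 200) [109  49 146]
(200, 260) [110  40 142]
(295, 200) [175  11 138]
(355, 240) [ 18  65 212]
(305, 228) [110  40 152]
(170, 150) [109 162 221]
```

View pics/a.png

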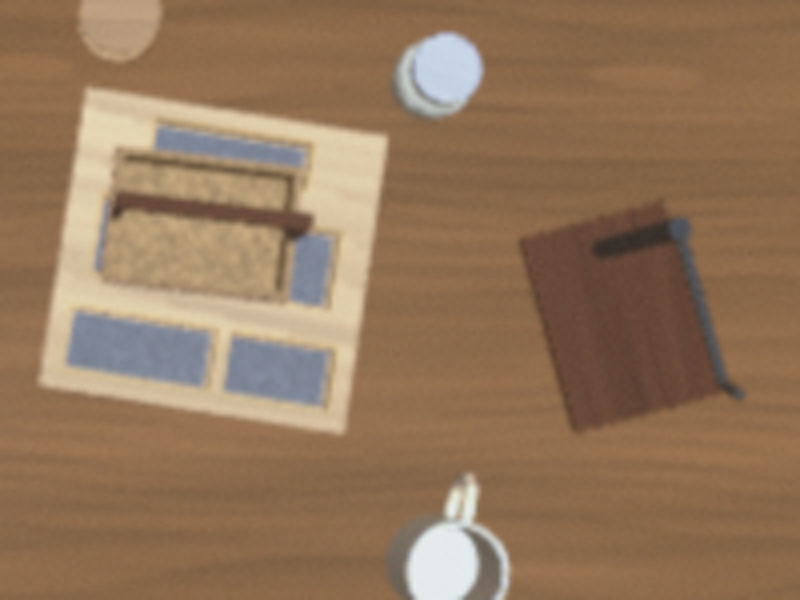

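View pics/b.png

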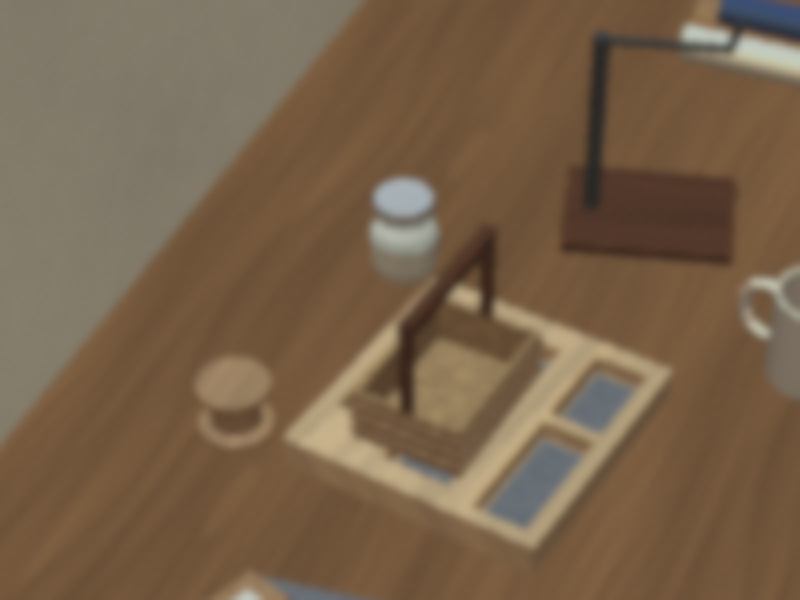

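Run:
```python
from h import *
A=lambda u,v:((u+.5)/4-.5+270,(v+.5)/4-.5+140)
B=lambda u,v:((u+.5)/4-.5+180,(v+.5)/4-.5+100)
for n,a,b in[("posttop",(681,227),(602,38)),("tip",(740,395),(740,28)),("armbend",(725,383),(731,48)),("bar L",(116,200),(404,328)),("bar R",(312,220),(490,233)),("jar top",(448,67),(403,195))]:
    print(n,*tri(A(*a),B(*b)))
foot=[(520,240),(577,432),(720,392)]
f=ray("top",[A(*p) for p in foot],.012); print("foot",f,np.linalg.norm(np.diff(f,axis=0),axis=1))
tr=ray("top",[A(*p) for p in[(88,88),(387,135),(345,433),(40,385)]],.03); print("tray",tr,tr.mean(0),np.linalg.norm(np.diff(tr,axis=0),axis=1))
br=ray("top",[A(*p) for p in[(117,203),(312,223)]],.174);print("bar top",br,br.mean(0),np.linalg.norm(br[0]-br[1]))
rim=ray("top",[A(*p) for p in[(117,148),(297,168),(289,300),(100,282)]],.08);print("rim",rim,rim.mean(0),np.linalg.norm(np.diff(rim,axis=0),axis=1))
```

```text
posttop [ 0.599  -0.396   0.1968] [0.0002]
tip [ 0.4832 -0.4282  0.2175] [1.0312]
armbend [ 0.49   -0.4259  0.1965] [0.0116]
bar L [ 0.6154 -0.0001  0.1729] [0.4188]
bar R [ 0.6026 -0.1414  0.165 ] [0.1063]
jar top [ 0.7303 -0.257   0.0818] [0.1804]
foot [[ 0.604  -0.3294  0.012 ]
 [ 0.4527 -0.3739  0.012 ]
 [ 0.4857 -0.4877  0.012 ]] [0.1577 0.1185]
tray [[ 0.7175  0.0158  0.03  ]
 [ 0.6839 -0.2201  0.03  ]
 [ 0.4497 -0.1875  0.03  ]
 [ 0.4838  0.0503  0.03  ]] [ 0.5837 -0.0854  0.03  ] [0.2383 0.2364 0.2403]
bar top [[ 0.6123 -0.0011  0.174 ]
 [ 0.6001 -0.14    0.174 ]] [ 0.6062 -0.0705  0.174 ] 0.13944672087455984
rim [[ 0.6638 -0.0051  0.08  ]
 [ 0.6506 -0.1423  0.08  ]
 [ 0.5501 -0.1366  0.08  ]
 [ 0.5616  0.0066  0.08  ]] [ 0.6065 -0.0694  0.08  ] [0.1377 0.1007 0.1437]
```

Call:
play_rows --deltas '[[[0, 0, 4], [0, 0, 0], 1], [[0, 0, 4], [0, 0, 0], 1], [[0, 0, 4], [0, 0, 5], 1], [[3.5, 5.0, 0], [0, 0, 6], 1], [[3.5, 5.0, 0], [0, 0, 6], 1], [[3.5, 5.0, 0], [0, 0, 6], 1], [[3.5, 5.0, 0], [0, 0, 6], 1], [[3.5, 5.0, 0], [0, 0, 6], 1], [[3.5, 5.0, 0], [0, 0, 6], 1], [[3.5, 5.0, 0], [0, 0, 6], 1], [[3.5, 5.0, 0], [0, 0, 6], 1], [[3.5, 5.0, 0], [0, 0, 6], 1]]' --newtons 40

```text
time_s: 1.6
position: [0.5749, -0.1172, 0.3465]
tcp_rot: [0.745, 0.667, -0.0, -0.0]
force: [0.3, -1.3, 0.6]
width: 0.0916
finger_force: 0.0
```

Call:
play_rows --deltas '[[[3.5, 5.0, 0], [0, 0, 1.5], 1], [[0, 2.8, 0], [0, 0, 0], 1], [[0, 0, 0], [0, 0, 0], 1]]'

```text
time_s: 1.98
position: [0.6092, -0.0373, 0.3461]
tcp_rot: [0.736, 0.678, 0.0, -0.001]
force: [0.7, 0.5, 0.1]
width: 0.0917
finger_force: 0.0
```

Call:
play_rows --deltas '[[[0, -0.3, -5], [0, 0, 0], 1], [[0, 0, -5], [0, 0, 0], 1], [[0, 0, -5], [0, 0, 0], 1], [[0, 0, -3], [0, 0, 0], 1], [[0, 0, -1.7], [0, 0, 0], 1], [[0, 0, 0], [0, 0, 0], 1], [[0, 0, 0], [0, 0, 0], -1], [[0, 0, 0], [0, 0, 0], -1], [[0, 0, 0], [0, 0, 0], -1], [[0, 0, 0], [0, 0, 0], -1], [[0, 0, 0], [0, 0, 0], -1], [[0, 0, 0], [0, 0, 0], -1]]'

```text
time_s: 3.48
position: [0.6092, -0.0437, 0.1497]
tcp_rot: [0.737, 0.676, -0.0, -0.0]
force: [-0.0, -0.1, -0.5]
width: 0.0366
finger_force: 0.0
```

Call:
play_rows --deltas '[[[0, 0, 0], [0, 0, 0], -1], [[0, 0, 0], [0, 0, 0], -1], [[0, 0, 0], [0, 0, 0], -1], [[0, 0, 0], [0, 0, 0], -1], [[0, 0, 0], [0, 0, 0], -1], [[0, 0, 0], [0, 0, 0], -1]]'

```text
time_s: 4.22
position: [0.6091, -0.0437, 0.1496]
tcp_rot: [0.737, 0.676, -0.0, -0.0]
force: [0.6, 0.2, -1.4]
width: 0.0117
finger_force: 39.9
```

Call:
play_rows --deltas '[[[0, 0, 2], [0, 0, 0], -1], [[0, 0, 3], [0, 0, 0], -1], [[0, 0, 3], [0, 0, 0], -1], [[0, 0, 2], [0, 0, 0], -1], [[0, 0, 0], [0, 0, 0], -1]]'

```text
time_s: 4.85
position: [0.6101, -0.0436, 0.2512]
tcp_rot: [0.737, 0.676, 0.001, 0.001]
force: [0.0, -0.7, -2.7]
width: 0.0117
finger_force: 39.9
```

Run:
```python
from h import *
for n in("top","side"): cv2.imwrite(f"pics/{n}1.png",pic(n))
t=cv2.imread("pics/top1.png");s=cv2.imread("pics/side1.png")
cv2.imwrite("pics/c.png",np.hstack([cv2.resize(t[140:280,230:380],None,fx=2.66,fy=2.66),cv2.resize(s[100:240,230:380],None,fx=2.66,fy=2.66)]))
```

```text
(no output)
```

View pics/c.png

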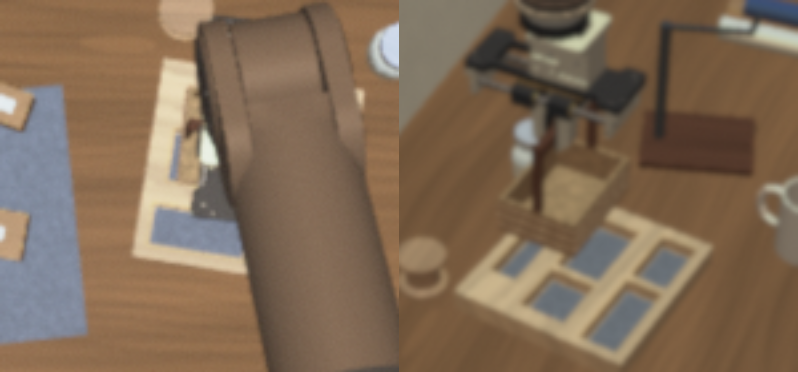

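Call:
play_rows --deltas '[[[-2, -1.5, 0], [0, 0, 2], -1], [[-4, -2.8, 0], [0, 0, 4], -1], [[-4, -2.8, 0], [0, 0, 4], -1], [[-4, -2.8, 0], [0, 0, 4], -1], [[-4, -2.8, 0], [0, 0, 4], -1], [[-4, -3, 0], [0, 0, 3], -1], [[-0.5, -4.2, 0], [0, 0, 0], -1], [[0, -4.5, 0], [0, 0, 0], -1], [[0, -4.5, 0], [0, 0, 0], -1], [[0, -4.5, 0], [0, 0, 0], -1], [[0, -4, 0], [0, 0, 0], -1], [[0, -1, 0], [0, 0, 0], -1]]'

```text
time_s: 6.45
position: [0.3826, -0.4301, 0.2477]
tcp_rot: [0.603, 0.798, -0.0, -0.001]
force: [0.1, 0.4, -3.0]
width: 0.0116
finger_force: 40.0
```

Call:
play_rows --deltas '[[[0, 0, 0], [0, 0, 0], -1], [[0, 0, 0], [0, 0, 0], -1]]'

```text
time_s: 6.7
position: [0.3846, -0.4261, 0.2493]
tcp_rot: [0.601, 0.799, 0.0, -0.001]
force: [-0.2, 0.9, -2.5]
width: 0.0115
finger_force: 40.0
```

Run:
```python
from h import *
for n in("top","side"): cv2.imwrite(f"pics/{n}2.png",pic(n))
t=cv2.imread("pics/top2.png");s=cv2.imread("pics/side2.png")
cv2.imwrite("pics/d.png",np.hstack([cv2.resize(t[140:290,350:500],None,fx=2.66,fy=2.66),cv2.resize(s[60:210,280:430],None,fx=2.66,fy=2.66)]))
# jaw/bar check
o=robot.observe();print(o["position"],o["tcp_rot"],proj("side",o["position"]))
```

```text
[ 0.3847 -0.4264  0.2498] [ 0.6011  0.7992  0.0002 -0.0001] [[393.8688 105.21  ]]
```

View pics/d.png

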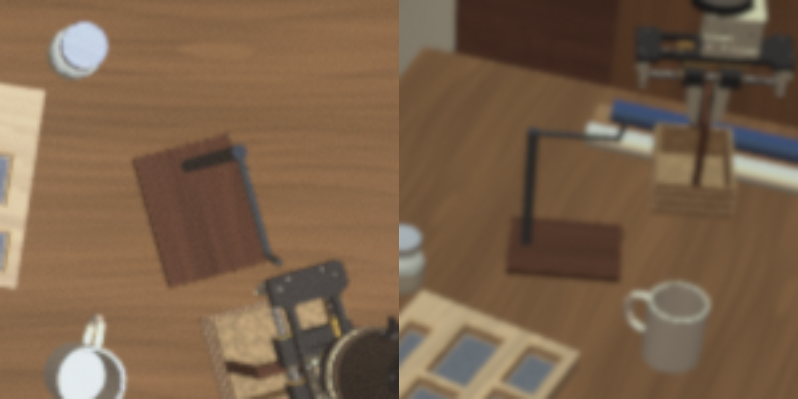

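Run:
```python
from h import *
p=proj("top",[[.373,-.385,.274],[.3847,-.4264,.274]]); print(p,(p-[350,140])*2.66)
```

```text
[[446.3973 279.7314]
 [462.0691 275.4211]] [[256.4169 371.6855]
 [298.1038 360.2201]]
```

Call:
play_rows --deltas '[[[1, 0.27, 0], [0, 0, 0], -1], [[2, 0.55, 0], [0, 0, 0], -1], [[2, 0.55, 0], [0, 0, 0], -1], [[2, 0.55, 0], [0, 0, 0], -1], [[2, 0.55, 0], [0, 0, 0], -1], [[2, 0.55, 0], [0, 0, 0], -1], [[1.5, 0.42, 0], [0, 0, 0], -1], [[0, 0, 0], [0, 0, 0], -1], [[0, 0, 0], [0, 0, 0], -1]]'

```text
time_s: 7.92
position: [0.5085, -0.3938, 0.2496]
tcp_rot: [0.602, 0.798, -0.0, -0.0]
force: [-0.6, -0.2, -2.1]
width: 0.0118
finger_force: 40.0
```

Run:
```python
from h import *
for n in("top","side"): cv2.imwrite(f"pics/{n}3.png",pic(n))
t=cv2.imread("pics/top3.png");s=cv2.imread("pics/side3.png")
cv2.imwrite("pics/e.png",np.hstack([cv2.resize(t[140:290,350:500],None,fx=2.66,fy=2.66),cv2.resize(s[60:210,280:430],None,fx=2.66,fy=2.66)]))
```

```text
(no output)
```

View pics/e.png

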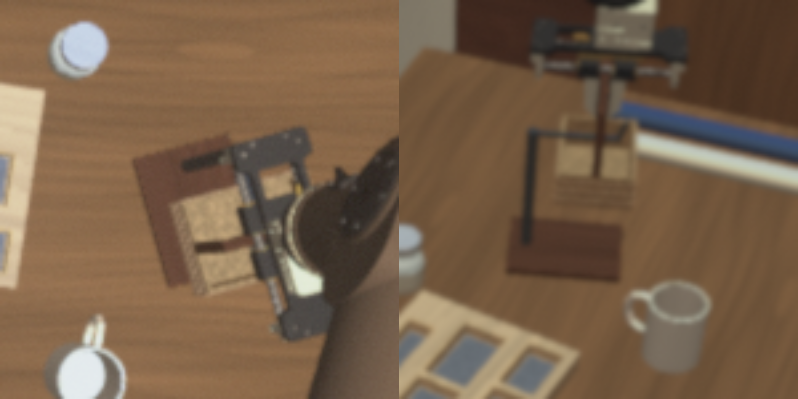

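The side view shows the arm running between the bar and the tub, with the bar between the post (532,130) and the upturned tip (630,125). I'll lower it now.

Call:
play_rows --deltas '[[[0, 0, -1.5], [0, 0, 0], -1], [[0, 0, -2], [0, 0, 0], -1], [[0, 0, -1.2], [0, 0, 0], -1], [[0, 0, -0.5], [0, 0, 0], -1], [[0, 0, 0], [0, 0, 0], -1], [[0, 0, 0], [0, 0, 0], -1]]'

```text
time_s: 8.78
position: [0.5097, -0.3935, 0.1984]
tcp_rot: [0.602, 0.799, 0.0, 0.001]
force: [-0.2, -0.0, -2.9]
width: 0.0117
finger_force: 40.0
```

Call:
play_rows --deltas '[[[0, 0, -0.3], [0, 0, 0], -1], [[0, 0, -0.2], [0, 0, 0], -1], [[0, 0, 0], [0, 0, 0], -1]]'

```text
time_s: 9.15
position: [0.5091, -0.3933, 0.1926]
tcp_rot: [0.602, 0.799, -0.0, -0.0]
force: [-0.5, -0.1, -2.3]
width: 0.0114
finger_force: 40.0
```

Call:
play_rows --deltas '[[[0, 0, -0.15], [0, 0, 0], -1], [[0, 0, 0], [0, 0, 0], -1], [[0, 0, 0], [0, 0, 0], -1]]'

```text
time_s: 9.52
position: [0.5093, -0.3933, 0.1913]
tcp_rot: [0.602, 0.799, 0.0, 0.0]
force: [0.1, -0.2, -2.4]
width: 0.0117
finger_force: 40.0
```

Call:
play_rows --deltas '[[[0, 0, -0.15], [0, 0, 0], -1], [[0, 0, 0], [0, 0, 0], -1], [[0, 0, 0], [0, 0, 0], -1]]'

```text
time_s: 9.9
position: [0.5095, -0.3933, 0.1908]
tcp_rot: [0.602, 0.799, -0.0, 0.001]
force: [-2.9, 2.1, 5.8]
width: 0.0117
finger_force: 40.0
```

Call:
play_rows --deltas '[[[0, 0, -0.15], [0, 0, 0], -1], [[0, 0, 0], [0, 0, 0], -1], [[0, 0, 0], [0, 0, 0], -1]]'

```text
time_s: 10.28
position: [0.5095, -0.3933, 0.1903]
tcp_rot: [0.602, 0.799, -0.0, 0.001]
force: [-6.4, 4.8, 13.4]
width: 0.0117
finger_force: 40.0
```

Call:
play_rows --deltas '[[[0, 0, 0.2], [0, 0, 0], -1], [[0, 0, 0], [0, 0, 0], -0.3], [[0, 0, 0], [0, 0, 0], -0.3], [[0, 0, 0], [0, 0, 0], -0.3], [[0, 0, 0], [0, 0, 0], -0.3], [[0, 0, 0], [0, 0, 0], -0.3], [[0, 0, 1], [0, 0, 0], -0.3], [[0, 0, 2], [0, 0, 0], -0.3], [[0, 0, 4], [0, 0, 0], -0.3], [[0, 0, 5], [0, 0, 0], 0], [[0, 0, 4], [0, 0, 0], 0], [[0, 0, 0], [0, 0, 0], 0]]'

```text
time_s: 11.78
position: [0.5107, -0.3938, 0.355]
tcp_rot: [0.602, 0.799, 0.0, 0.004]
force: [0.1, 0.2, 0.0]
width: 0.0456
finger_force: 0.0
```

Call:
play_rows --deltas '[[[-4, 3, 0], [0, 0, 0], 0], [[-4, 3, 0], [0, 0, 0], 0], [[-4, 3, 0], [0, 0, 0], 0], [[-4, 3, 0], [0, 0, 0], 0], [[0, 0, 0], [0, 0, 0], 0]]'

```text
time_s: 12.4
position: [0.3468, -0.2715, 0.3506]
tcp_rot: [0.602, 0.799, -0.001, -0.0]
force: [0.2, 0.4, -0.4]
width: 0.0462
finger_force: 0.0
```

Run:
```python
from h import *
for n in("top","side"): cv2.imwrite(f"pics/{n}4.png",pic(n))
t=cv2.imread("pics/top4.png");s=cv2.imread("pics/side4.png")
cv2.imwrite("pics/f.png",np.hstack([cv2.resize(t[130:280,140:340],None,fx=2.5,fy=2.5),cv2.resize(s[70:220,270:390],None,fx=2.5,fy=2.5)]))
```

```text
(no output)
```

View pics/f.png

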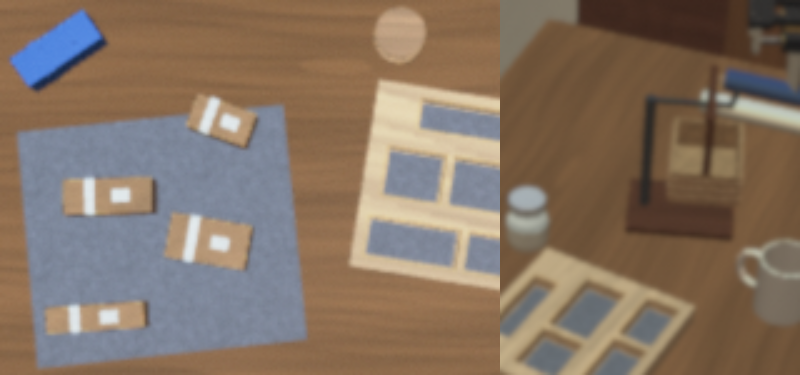

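```bash
cat >> h.py <<'E'
def rects(mask,lo,hi):
    out=[]
    for c in cv2.findContours(mask,cv2.RETR_EXTERNAL,cv2.CHAIN_APPROX_NONE)[0]:
        if lo<cv2.contourArea(c)<hi: out.append(c[:,0].astype(float))
    return out
def up(im,s=6): return cv2.resize(im,None,fx=s,fy=s,interpolation=cv2.INTER_CUBIC)
def unup(c,s=6): return (c+.5)/s-.5
E
python3 - <<'E'
from h import *
t=cv2.imread("pics/top4.png")
h=cv2.cvtColor(t,cv2.COLOR_BGR2HSV); l=cv2.cvtColor(t,cv2.COLOR_BGR2LAB)
for n,(x,y) in dict(kraft=(172,209),kraft2=(228,185),wood=(250,160),wood2=(220,150),mat=(160,240),tray=(288,175),pocket=(305,228),ribbon=(175,208),tray2=(350,240)).items():
    r=np.s_[y-1:y+2,x-1:x+2]; print(n,h[r].reshape(-1,3).mean(0),l[r].reshape(-1,3).mean(0))
E
python3 -c "
import cv2;t=cv2.imread('pics/top4.png');cv2.imwrite('pics/g.png',cv2.resize(t[140:260,260:380],None,fx=5,fy=5,interpolation=2))"
```

```text
kraft [ 15.1111  70.2222 188.8889] [175.4444 133.4444 145.    ]
kraft2 [ 39.1111  64.8889 144.8889] [137.     132.2222 140.    ]
wood [ 14.1111 122.2222 142.8889] [122.5556 137.8889 151.6667]
wood2 [ 14.2222 121.6667 140.6667] [121.     137.7778 151.2222]
mat [109.7778  46.6667 151.7778] [141.5556 128.5556 116.8889]
tray [ 15.1111 101.8889 159.5556] [142.3333 136.     149.4444]
pocket [110.7778  41.6667 155.7778] [146.5556 129.     117.6667]
ribbon [ 95.4444   9.5556 232.2222] [232.4444 126.     126.3333]
tray2 [ 37.5556  43.8889 168.2222] [164.1111 130.     136.4444]
```

View pics/g.png

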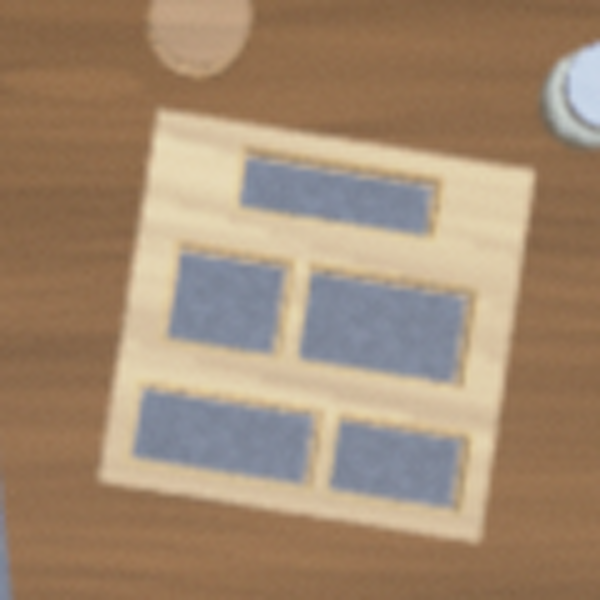

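```bash
cat >> h.py <<'E'
def rinfo(c,z):
    p=ray("top",c,z)[:,:2]; (cx,cy),(w,h),a=cv2.minAreaRect((p*1000).astype(np.float32))
    if w<h: w,h,a=h,w,a+90
    return np.array([cx,cy]),w,h,(a+90)%180-90
def pockets(t):
    l=up(cv2.cvtColor(t,cv2.COLOR_BGR2LAB)); m=((l[:,:,2]<131)).astype(np.uint8)*255
    pb=(proj("top",[[.7175,.0158,.03],[.6839,-.2201,.03],[.4497,-.1875,.03],[.4838,.0503,.03]])+.5)*6
    k=np.zeros_like(m);cv2.fillPoly(k,[pb.astype(np.int32)],255); k=cv2.erode(k,np.ones((15,15)))
    return rects(cv2.morphologyEx(m&k,cv2.MORPH_OPEN,np.ones((13,13))),3000,60000)
def boxes(t,th=158):
    l=up(cv2.cvtColor(cv2.GaussianBlur(t,(0,0),.6),cv2.COLOR_BGR2LAB))
    m=((l[:,:,0]>th)&(l[:,:,2]>120)).astype(np.uint8)*255
    m[:,:140*6]=0;m[:,275*6:]=0;m[:155*6]=0;m[300*6:]=0
    m=cv2.morphologyEx(cv2.morphologyEx(m,cv2.MORPH_CLOSE,np.ones((13,13))),cv2.MORPH_OPEN,np.ones((17,17)))
    return rects(m,3000,60000)
E
python3 - <<'E'
from h import *
t=cv2.imread("pics/top4.png")
for c in pockets(t): print("P",*rinfo(unup(c),.02))
for th in(150,158):
  for c in boxes(t,th): print(th,*rinfo(unup(c),.046))
l=cv2.cvtColor(t,cv2.COLOR_BGR2LAB)
m=((l[:,:,2]>131)).astype(np.uint8)*255;m=up(m);m=(m>127).astype(np.uint8)*255
m[:,:152*6]=0;m[:,254*6:]=0;m[:190*6]=0;m[266*6:]=0
m=cv2.morphologyEx(m,cv2.MORPH_CLOSE,np.ones((41,41)))
for c in rects(m,3000,90000): print("sil",*rinfo(unup(c),.023))
E
```

```text
P [ 497.2782 -134.7468] 76.64618682861328 42.76517105102539 81.46754455566406
P [513.0815 -26.4549] 108.75592041015625 42.7772102355957 81.90660858154297
P [ 583.1027 -126.2402] 98.83158874511719 55.01512145996094 81.92929077148438
P [597.7012 -27.745 ] 66.28469848632812 54.807586669921875 81.67644500732422
P [666.2801 -96.296 ] 118.43009948730469 30.868532180786133 81.61820983886719
150 [415.7096 362.5098] 118.41612243652344 36.89329147338867 -86.29370307922363
150 [511.9069 227.1351] 100.39005279541016 60.994041442871094 81.0970230102539
150 [564.955  353.8752] 107.56098937988281 49.08755111694336 -88.78028094768524
150 [662.6746 213.4413] 75.13200378417969 50.884124755859375 72.09891510009766
158 [415.3222 361.9882] 114.40666198730469 35.864410400390625 -87.76117968559265
158 [512.5844 226.6625] 95.75125122070312 59.97355270385742 83.60186767578125
158 [564.7366 355.4257] 95.25529479980469 46.83129119873047 -89.18348324298859
158 [664.0903 213.0614] 71.95285034179688 48.82427215576172 77.19329071044922
sil [417.0011 374.2928] 145.12574768066406 56.1580924987793 -88.50599646568298
sil [512.0426 227.771 ] 105.95301818847656 60.56580352783203 81.34190368652344
sil [566.7694 353.7443] 115.41165161132812 46.516387939453125 -89.15554225444794
```

Basket hangs on the hook at (705,120). The tray shows slim on top, stubby and broad in the middle, long and short at the bottom. The boxes present are short, long, broad and slim. I'll fetch broad first.

Call:
play_rows --deltas '[[[1, 4, 0], [0, 0, -3], 1], [[1.5, 5, 0], [0, 0, -3], 1], [[1.5, 5, 0], [0, 0, -3], 1], [[1.5, 5, 0], [0, 0, -3], 1], [[1.5, 5, 0], [0, 0, -3], 1], [[1.5, 5, 0], [0, 0, -3], 1], [[1.5, 5, 0], [0, 0, -3], 1], [[1.5, 5, 0], [0, 0, -3], 1], [[1.5, 5, 0], [0, 0, -0.7], 1], [[1.5, 4, 0], [0, 0, 0], 1], [[1.5, 2, 0], [0, 0, 0], 1], [[0, 0, 0], [0, 0, 0], 1]]' --newtons 30

```text
time_s: 14.0
position: [0.5103, 0.2287, 0.349]
tcp_rot: [0.758, 0.652, -0.0, -0.001]
force: [-0.3, -0.9, 0.5]
width: 0.0914
finger_force: 0.0
```

Call:
play_rows --deltas '[[[0.15, -0.1, -5], [0, 0, 0], 1], [[0, 0, -6], [0, 0, 0], 1], [[0, 0, -6], [0, 0, 0], 1], [[0, 0, -6], [0, 0, 0], 1], [[0, 0, -5], [0, 0, 0], 1], [[0, 0, -3], [0, 0, 0], 1], [[0, 0, -1.4], [0, 0, 0], 1], [[0, 0, 0], [0, 0, 0], 1], [[0, 0, 0], [0, 0, 0], 1]]'

```text
time_s: 15.12
position: [0.5117, 0.2261, 0.0275]
tcp_rot: [0.759, 0.651, 0.001, 0.0]
force: [0.5, 0.7, 0.5]
width: 0.0921
finger_force: 0.0
```

Call:
play_rows --deltas '[[[0, 0, 0], [0, 0, 0], -1], [[0, 0, 0], [0, 0, 0], -1], [[0, 0, 0], [0, 0, 0], -1], [[0, 0, 0], [0, 0, 0], -1], [[0, 0, 0], [0, 0, 0], -1], [[0, 0, 0], [0, 0, 0], -1], [[0, 0, 0], [0, 0, 0], -1]]'

```text
time_s: 16.0
position: [0.5109, 0.2257, 0.0264]
tcp_rot: [0.759, 0.651, 0.0, 0.0]
force: [1.0, -0.9, 3.4]
width: 0.0555
finger_force: 30.0
```

Call:
play_rows --deltas '[[[0, 0, 2], [0, 0, 0], -1], [[0, 0, 4], [0, 0, 0], -1], [[0, 0, 4], [0, 0, 0], -1], [[0.9, -4.4, 0], [0, 0, 0.4], -1], [[0.9, -4.4, 0], [0, 0, 0], -1], [[0.9, -4.4, 0], [0, 0, 0], -1], [[0.9, -4.4, 0], [0, 0, 0], -1], [[0.9, -4.4, 0], [0, 0, 0], -1], [[0.9, -4.4, 0], [0, 0, 0], -1], [[0.9, -4.4, 0], [0, 0, 0], -1], [[0.9, -4.4, 0], [0, 0, 0], -1], [[0, 0, 0], [0, 0, 0], -1]]'

```text
time_s: 17.5
position: [0.5826, -0.1313, 0.1266]
tcp_rot: [0.759, 0.652, -0.001, 0.001]
force: [-0.1, 1.4, -1.7]
width: 0.0558
finger_force: 30.0
```

Call:
play_rows --deltas '[[[0, 0, -3], [0, 0, 0], -1], [[0, 0, -1.5], [0, 0, 0], -1], [[0, 0, 0], [0, 0, 0], -1], [[0, 0, 0], [0, 0, 0], -1]]'

```text
time_s: 18.0
position: [0.5833, -0.1257, 0.0821]
tcp_rot: [0.756, 0.654, 0.0, 0.0]
force: [0.8, 0.8, -1.9]
width: 0.0555
finger_force: 30.0
```

Run:
```python
from h import *
for n in("top","side"): cv2.imwrite(f"pics/{n}5.png",pic(n))
t=cv2.imread("pics/top5.png");s=cv2.imread("pics/side5.png")
cv2.imwrite("pics/i.png",np.hstack([cv2.resize(t[150:250,270:370],None,fx=4,fy=4,interpolation=2),cv2.resize(s[130:230,250:350],None,fx=4,fy=4,interpolation=2)]))
o=robot.observe();print(o["position"],o["tcp_rot"])
```

```text
[ 0.5834 -0.1261  0.0822] [0.7563 0.6542 0.0005 0.0006]
```

View pics/i.png

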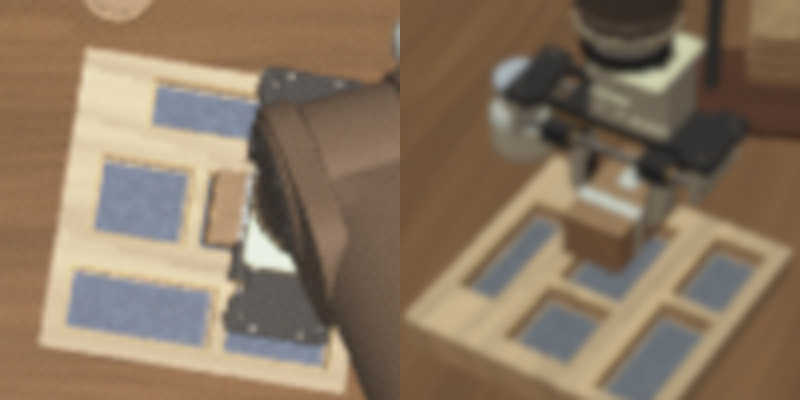

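Run:
```python
from h import *
A=lambda u,v:((u+.5)/4-.5+270,(v+.5)/4-.5+150)
u=np.array([.1426,.9898,0]);v=np.array([.9898,-.1426,0])
T=np.array([.5834,-.1261,0])
for z,p in((.103,(215,170)),(.103,(207,243)),(.103,(212,207)),):
    q=ray("top",A(*p),z)[0]-T; print(q@u,q@v)
# side: bottom corners of the near end, (565,255)&(628,272)->crop400
B=lambda u,v:((u-400+.5)/4-.5+250,(v+.5)/4-.5+130)
for z,p in((.103,(567,200)),(.103,(641,222)),(.057,(567,254)),(.057,(628,272))):
    q=ray("side",B(*p),z)[0]-T; print("s",q@u,q@v)
```

```text
0.052366158865964914 0.02471584743320058
0.050080049325548576 -0.03022882115366667
0.050427709985670005 -0.003047906842744672
s 0.03652969743023692 0.03171409160300078
s 0.02852854234850528 -0.033459324907555564
s 0.04973464611152884 0.023570041856961665
s 0.04236960301782894 -0.030515944579535822
```

Call:
play_rows --deltas '[[[0.05, -0.1, -1.5], [0, 0, 0], -1], [[0, 0, -0.8], [0, 0, 0], -1], [[0, 0, -0.4], [0, 0, 0], -1], [[0, 0, 0], [0, 0, 0], -1], [[0, 0, 0], [0, 0, 0], -1]]'

```text
time_s: 18.73
position: [0.5835, -0.1272, 0.0545]
tcp_rot: [0.756, 0.654, 0.0, 0.0]
force: [-0.2, -0.1, -2.6]
width: 0.056
finger_force: 30.0
```

Call:
play_rows --deltas '[[[0, 0, -0.3], [0, 0, 0], -1], [[0, 0, -0.3], [0, 0, 0], -1], [[0, 0, 0], [0, 0, 0], -1]]'

```text
time_s: 19.1
position: [0.583, -0.1273, 0.048]
tcp_rot: [0.756, 0.654, -0.0, -0.0]
force: [-0.4, 0.5, -1.6]
width: 0.0559
finger_force: 30.0
```

Call:
play_rows --deltas '[[[0, 0, -0.4], [0, 0, 0], -1], [[0, 0, -0.4], [0, 0, 0], -1], [[0, 0, -0.3], [0, 0, 0], -1], [[0, 0, 0], [0, 0, 0], -1]]'

```text
time_s: 19.6
position: [0.583, -0.1273, 0.0369]
tcp_rot: [0.756, 0.654, -0.0, -0.0]
force: [0.6, 0.6, -1.8]
width: 0.0561
finger_force: 30.0
```

Call:
play_rows --deltas '[[[0, 0, -0.2], [0, 0, 0], -1], [[0, 0, 0], [0, 0, 0], 0.45], [[0, 0, 0], [0, 0, 0], 0.45], [[0, 0, 0], [0, 0, 0], 0.45], [[0, 0, 0], [0, 0, 0], 0.45], [[0, 0, 2], [0, 0, 0], 0.45], [[0, 0, 4], [0, 0, 0], 0.45], [[0, 0, 6], [0, 0, 0], 1], [[0, 3, 5], [0, 0, 0], 1], [[-0.2, 5, 0], [0, 0, 1], 1], [[-0.2, 5, 0], [0, 0, 1], 1], [[-0.2, 5, 0], [0, 0, 1], 1]]'

```text
time_s: 21.1
position: [0.5772, 0.0544, 0.207]
tcp_rot: [0.739, 0.674, 0.001, 0.001]
force: [0.6, -0.1, -0.2]
width: 0.0921
finger_force: 0.0
```

Call:
play_rows --deltas '[[[-0.2, 5, 0], [0, 0, 1], 1], [[-0.2, 5, 0], [0, 0, 1], 1], [[-0.2, 5, 0], [0, 0, 1], 1], [[-0.2, 5, 0], [0, 0, 1], 1], [[-0.2, 5, 0], [0, 0, 1], 1], [[-0.2, 3, 0], [0, 0, 1], 1], [[0, 0, 0], [0, 0, 0], 1], [[0, 0, 0], [0, 0, 0], 1]]'

```text
time_s: 22.1
position: [0.5656, 0.3318, 0.206]
tcp_rot: [0.703, 0.711, 0.0, 0.0]
force: [-0.3, -0.5, -0.3]
width: 0.0918
finger_force: 0.0
```

Run:
```python
from h import *
for n in("top","side"): cv2.imwrite(f"pics/{n}6.png",pic(n))
t=cv2.imread("pics/top6.png");s=cv2.imread("pics/side6.png")
cv2.imwrite("pics/j.png",np.hstack([cv2.resize(t[140:280,140:380],None,fx=1.66,fy=1.66),cv2.resize(s[130:363,170:370],None,fx=1,fy=1)[:232]]))
for c in pockets(t): print("P",*rinfo(unup(c),.02))
for c in boxes(t,150): print(*rinfo(unup(c),.046))
u=np.array([.1426,.9898])
# broad in pocket: kraft area within tray
```

```text
P [ 497.2082 -134.7308] 76.47705841064453 42.78243637084961 81.43595123291016
P [513.1198 -26.3909] 108.4404525756836 42.84191131591797 81.83564758300781
P [597.8214 -27.877 ] 66.55025482177734 55.03573989868164 81.65641021728516
P [666.2967 -96.331 ] 118.50662994384766 30.91118049621582 81.66731262207031
[414.764  377.6675] 90.50413513183594 38.19078063964844 -86.673100233078
[662.2302 214.9209] 79.21250915527344 51.80702590942383 69.31260681152344
```

View pics/j.png

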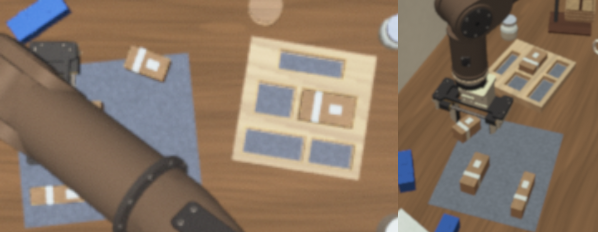

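Run:
```python
from h import *
print(proj("side",[[.5668,.3537,.046],[.4157,.3625,.046],[.6625,.214,.046]]))
```

```text
[[246.0633 299.0538]
 [295.4539 319.9456]
 [238.1465 253.1337]]
```

Call:
play_rows --deltas '[[[0.1, 2.2, -3], [0, 0, 0], 1], [[0, 0, -5], [0, 0, 0], 1], [[0, 0, -5], [0, 0, 0], 1], [[0, 0, -3], [0, 0, 0], 1], [[0, 0, -2], [0, 0, 0], 1], [[0, 0, 0], [0, 0, 0], 1], [[0, 0, 0], [0, 0, 0], 1]]'

```text
time_s: 23.08
position: [0.5671, 0.3552, 0.0268]
tcp_rot: [0.703, 0.711, 0.001, 0.0]
force: [-0.8, -0.2, 0.7]
width: 0.0918
finger_force: 0.0
```

Call:
play_rows --deltas '[[[0, 0, 0], [0, 0, 0], -1], [[0, 0, 0], [0, 0, 0], -1], [[0, 0, 0], [0, 0, 0], -1], [[0, 0, 0], [0, 0, 0], -1], [[0, 0, 0], [0, 0, 0], -1], [[0, 0, 0], [0, 0, 0], -1], [[0, 0, 0], [0, 0, 0], -1], [[0, 0, 0], [0, 0, 0], -1], [[0, 0, 0], [0, 0, 0], -1]]'

```text
time_s: 24.2
position: [0.5663, 0.3547, 0.0252]
tcp_rot: [0.703, 0.711, -0.0, 0.0]
force: [-0.2, -0.4, 0.8]
width: 0.0436
finger_force: 29.7
```

Call:
play_rows --deltas '[[[0, 0, 2], [0, 0, 0], -1], [[0, 0, 4], [0, 0, 0], -1], [[0, 0, 4], [0, 0, 0], -1], [[-0.6, -4.2, 0], [0, 0, -1], -1], [[-0.6, -4.2, 0], [0, 0, -1], -1], [[-0.6, -4.2, 0], [0, 0, -1], -1], [[-0.6, -4.2, 0], [0, 0, -1], -1], [[-0.6, -4.2, 0], [0, 0, -1], -1], [[-0.6, -4.2, 0], [0, 0, -1], -1], [[-0.6, -4.2, 0], [0, 0, -1], -1], [[-0.6, -4.2, 0], [0, 0, -1], -1], [[-0.5, -4.2, 0], [0, 0, -0.85], -1]]'

```text
time_s: 25.7
position: [0.5133, -0.0245, 0.1266]
tcp_rot: [0.756, 0.655, 0.0, 0.001]
force: [0.3, -0.1, -1.5]
width: 0.0439
finger_force: 29.7
```

Call:
play_rows --deltas '[[[0, -0.25, -3], [0, 0, 0], -1], [[0, 0, -2], [0, 0, 0], -1], [[0, 0, 0], [0, 0, 0], -1], [[0, 0, 0], [0, 0, 0], -1]]'

```text
time_s: 26.2
position: [0.514, -0.0253, 0.0766]
tcp_rot: [0.755, 0.655, 0.001, 0.001]
force: [0.5, -0.1, -0.9]
width: 0.0437
finger_force: 29.7
```

Run:
```python
from h import *
o=robot.observe();q=o["tcp_rot"];print(o["position"],2*np.degrees(np.arctan2(q[1],q[0])),o["force"])
```

```text
[ 0.514  -0.0253  0.0766] 81.88952004133374 [ 0.4811 -0.0552 -0.8524]
```

Pose matches the target; lowering to the rim and then in.

Call:
play_rows --deltas '[[[-0.05, -0.05, -1.5], [0, 0, 0], -1], [[0, 0, -0.8], [0, 0, 0], -1], [[0, 0, -0.4], [0, 0, 0], -1], [[0, 0, -0.2], [0, 0, 0], -1], [[0, 0, 0], [0, 0, 0], -1]]'

```text
time_s: 26.82
position: [0.5137, -0.0245, 0.0466]
tcp_rot: [0.755, 0.656, 0.001, -0.0]
force: [0.1, 3.3, 5.0]
width: 0.0436
finger_force: 30.0
```

Call:
play_rows --deltas '[[[0, 0, -0.3], [0, 0, 0], -1], [[0, 0, 0], [0, 0, 0], -1]]'

```text
time_s: 27.08
position: [0.5139, -0.0245, 0.0437]
tcp_rot: [0.755, 0.656, 0.001, 0.0]
force: [1.2, 4.7, 4.4]
width: 0.0435
finger_force: 30.0
```

Call:
play_rows --deltas '[[[0, 0.15, 0], [0, 0, 0], -1], [[0, 0, -0.3], [0, 0, 0], -1], [[0, 0, -0.3], [0, 0, 0], -1], [[0, 0, 0], [0, 0, 0], -1]]'

```text
time_s: 27.58
position: [0.5139, -0.0243, 0.0395]
tcp_rot: [0.755, 0.655, 0.001, 0.001]
force: [-5.8, 0.4, 34.5]
width: 0.0437
finger_force: 30.0
```

Call:
play_rows --deltas '[[[0, 0, 0.5], [0, 0, 0], -1], [[0, 0, 0.2], [0, 0, 0], -1], [[0, 0, 0], [0, 0, 0], -1], [[0, 0, 0], [0, 0, 0], -1]]'

```text
time_s: 28.08
position: [0.5124, -0.025, 0.0438]
tcp_rot: [0.756, 0.655, -0.0, -0.0]
force: [-0.5, 0.5, -1.4]
width: 0.0436
finger_force: 30.0
```

Run:
```python
from h import *
o=robot.observe();print(o["force"],o["wrist_torque"],o["position"])
for n in("top","side"): cv2.imwrite(f"pics/{n}7.png",pic(n))
t=cv2.imread("pics/top7.png");s=cv2.imread("pics/side7.png")
cv2.imwrite("pics/k.png",np.hstack([cv2.resize(t[170:250,270:350],None,fx=5,fy=5,interpolation=2),cv2.resize(s[160:240,250:330],None,fx=5,fy=5,interpolation=2)]))
```

```text
[-0.532   0.457  -1.3943] [-0.0604 -0.0626  0.0229] [ 0.5124 -0.025   0.0438]
```

View pics/k.png

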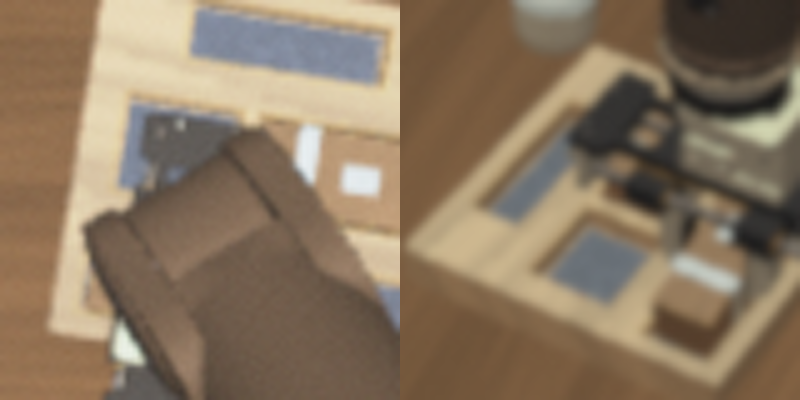

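Call:
play_rows --deltas '[[[0.05, 0, -0.3], [0, 0, 0], -1], [[0, 0, 0], [0, 0, 0], -1], [[0, 0, 0], [0, 0, 0], -1]]'

```text
time_s: 28.55
position: [0.5132, -0.0247, 0.0412]
tcp_rot: [0.756, 0.655, -0.0, -0.0]
force: [-0.3, 0.0, -1.8]
width: 0.0439
finger_force: 30.0
```

Call:
play_rows --deltas '[[[0, 0, -0.2], [0, 0, 0], -1], [[0, 0, 0], [0, 0, 0], -1], [[0, 0, 0], [0, 0, 0], -1]]'

```text
time_s: 28.92
position: [0.5135, -0.0247, 0.0398]
tcp_rot: [0.755, 0.655, 0.0, 0.0]
force: [-2.0, -1.0, 6.6]
width: 0.0433
finger_force: 30.0
```

Call:
play_rows --deltas '[[[0, 0, 0], [0, 0, 0], 0.25], [[0, 0, 0], [0, 0, 0], 0.25], [[0, 0, 0], [0, 0, 0], 0.25], [[0, 0, 0], [0, 0, 0], 0.25], [[0, 0, 2], [0, 0, 0], 0.25], [[0, 0, 4], [0, 0, 0], 0.25], [[0, 0, 6], [0, 0, 0], 1], [[0, 3, 5], [0, 0, 0], 1], [[2, 5, 0], [0, 0, 0], 1], [[2, 5, 0], [0, 0, 0], 1], [[2, 5, 0], [0, 0, 0], 1], [[0, 0, 0], [0, 0, 0], 1]]'

```text
time_s: 30.42
position: [0.5731, 0.1608, 0.2093]
tcp_rot: [0.753, 0.658, 0.001, -0.001]
force: [0.0, -0.9, 0.0]
width: 0.0916
finger_force: 0.0
```

Run:
```python
from h import *
for n in("top","side"): cv2.imwrite(f"pics/{n}8.png",pic(n))
t=cv2.imread("pics/top8.png");s=cv2.imread("pics/side8.png")
cv2.imwrite("pics/l.png",np.hstack([cv2.resize(t[140:260,140:380],None,fx=2,fy=2,interpolation=2),cv2.resize(s[160:240,250:330],None,fx=3,fy=3,interpolation=2)]))
print(robot.observe()["position"])
```

```text
[0.573  0.1557 0.2088]
```

View pics/l.png

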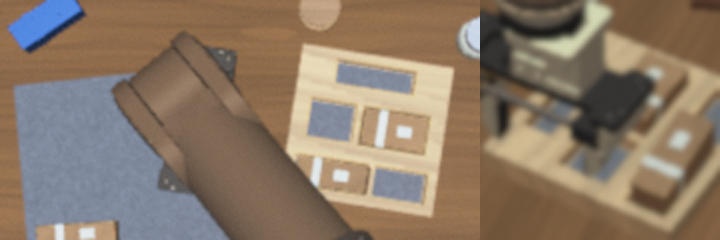

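Call:
play_rows --deltas '[[[-3, -3, 2], [0, 0, 0], 1], [[-4, -4, 2], [0, 0, 0], 1], [[-4, -4, 2], [0, 0, 0], 1], [[-4, -4, 2], [0, 0, 0], 1], [[-4, 0, 0], [0, 0, 0], 1], [[0, 0, 0], [0, 0, 0], 1], [[0, 0, 0], [0, 0, 0], 1]]'

```text
time_s: 31.4
position: [0.3835, 0.0043, 0.2894]
tcp_rot: [0.756, 0.654, 0.0, 0.001]
force: [0.1, 0.4, 1.0]
width: 0.0917
finger_force: 0.0
```

```bash
cat > m.py <<'E'
from h import *
import sys
def labels(im,tag):
    l=up(cv2.cvtColor(im,cv2.COLOR_BGR2LAB)); m=((l[:,:,0]>195)&(abs(l[:,:,2].astype(int)-128)<9)).astype(np.uint8)*255
    out=[]
    for c in cv2.findContours(m,0,1)[0]:
        a=cv2.contourArea(c)/36
        if 12<a<200:
            M=cv2.moments(c); p=unup(np.array([M["m10"],M["m01"]])/M["m00"]); out.append((p,a))
    return out
if __name__=="__main__":
    k=sys.argv[1]
    for n in("top","side"): cv2.imwrite(f"pics/{n}{k}.png",pic(n))
    t=cv2.imread(f"pics/top{k}.png");s=cv2.imread(f"pics/side{k}.png")
    print(robot.observe()["position"],robot.observe()["tcp_rot"])
    for c in pockets(t): print("P",*rinfo(unup(c),.02))
    for th in(150,154,158):
        for c in boxes(t,th): print(th,*rinfo(unup(c),.046))
    S=labels(s,"s")
    for p,a in labels(t,"t"):
        for q,b in S:
            x,r=tri(p,q)
            if (r<1.5).all() and .02<x[2]<.08: print("label",p,q,x,r,a,b)
E
python3 m.py 9
```

```text
[0.384  0.005  0.2892] [ 0.7556  0.655   0.0002 -0.0001]
P [ 497.2332 -134.7852] 76.72080993652344 42.720088958740234 81.57819366455078
P [597.7286 -27.9496] 66.71125793457031 55.03009033203125 81.6380615234375
P [666.2242 -96.3695] 118.42713165283203 30.9577693939209 81.61814880371094
150 [415.5321 362.5806] 117.6124267578125 36.75423812866211 -86.7118604183197
150 [662.9122 213.0948] 74.41500091552734 50.36307907104492 73.01873016357422
154 [415.2312 362.2577] 115.96028900146484 36.47046661376953 -87.41322159767151
154 [664.3506 213.1184] 73.1153335571289 49.134334564208984 77.83262634277344
158 [414.5947 361.9814] 113.47098541259766 36.08718490600586 -88.87172031402588
158 [664.8805 212.7379] 70.82437896728516 48.01085662841797 80.02627563476562
label [183.0892 256.2201] [296.8645 313.8457] [0.4183 0.3448 0.0487] [0.2405] 40.083333333333336 19.375
label [169.3944 257.0984] [291.9469 326.7814] [0.4151 0.3865 0.0479] [0.2464] 43.34722222222222 19.34722222222222
label [297.632  225.7293] [310.2246 215.0458] [ 0.516  -0.0035  0.0635] [0.43] 58.27777777777778 14.694444444444445
label [223.2499 175.6113] [234.2024 255.5566] [0.668  0.2279 0.0474] [0.0923] 57.541666666666664 15.5
```

Run:
```python
from h import *
import m
t=cv2.imread("pics/top9.png");s=cv2.imread("pics/side9.png")
def lab(im,th):
    l=up(cv2.cvtColor(im,cv2.COLOR_BGR2LAB)); k=((l[:,:,0]>th)&(l[:,:,2]<138)&(l[:,:,2]>122)).astype(np.uint8)*255
    o=[]
    for c in cv2.findContours(k,0,1)[0]:
        a=cv2.contourArea(c)/36
        if 4<a<300: M=cv2.moments(c); o.append((unup(np.array([M["m10"],M["m01"]])/M["m00"]),a))
    return o
T=[x for x in lab(t,190) if 285<x[0][0]<370 and 160<x[0][1]<250]
S=[x for x in lab(s,172) if 250<x[0][0]<350 and 170<x[0][1]<240]
print(T);print(S)
for p,a in T:
    for q,b in S:
        x,r=tri(p,q)
        if (r<3).all(): print(p,q,x,r,a,b)
```

```text
[(array([309.9694, 227.4144]), 41.638888888888886), (array([297.6374, 225.7101]), 61.75), (array([341.6448, 205.5453]), 40.27777777777778), (array([330.394 , 203.9042]), 80.18055555555556)]
[(array([310.1963, 215.052 ]), 40.138888888888886), (array([316.0983, 206.1272]), 24.569444444444443), (array([302.0936, 190.8758]), 33.05555555555556), (array([307.1799, 184.6756]), 15.88888888888889)]
[309.9694 227.4144] [316.0983 206.1272] [ 0.5109 -0.0407  0.0714] [0.221] 41.638888888888886 24.569444444444443
[297.6374 225.7101] [310.1963 215.052 ] [ 0.5161 -0.0035  0.0634] [0.4478] 61.75 40.138888888888886
[341.6448 205.5453] [307.1799 184.6756] [ 0.5798 -0.1385  0.0584] [0.2386] 40.27777777777778 15.88888888888889
[330.394  203.9042] [302.0936 190.8758] [ 0.5844 -0.1039  0.0576] [0.2104] 80.18055555555556 33.05555555555556
```

Run:
```python
from h import *
import m
t=cv2.imread("pics/top4.png")
for p,a in m.labels(t,""):
    if 140<p[0]<260 and 160<p[1]<280: print(p,ray("top",p,.046)[0],a)
```

```text
[183.0868 256.1996] [0.4176 0.345  0.046 ] 40.416666666666664
[169.3971 257.1073] [0.4143 0.3867 0.046 ] 44.72222222222222
[227.4686 226.8397] [0.5092 0.2114 0.046 ] 39.541666666666664
[216.2454 224.8941] [0.5147 0.246  0.046 ] 78.20833333333333
[187.752  207.6016] [0.5668 0.3349 0.046 ] 40.125
[175.2368 207.9205] [0.5652 0.3733 0.046 ] 61.125
[231.5296 178.5778] [0.6589 0.2021 0.046 ] 39.361111111111114
[223.2377 175.6446] [0.6676 0.2279 0.046 ] 58.416666666666664
```

Call:
play_rows --deltas '[[[3, -2.7, 0], [0, 0, 0], -1], [[3, -2.8, 0], [0, 0, 0], -1], [[3, -2.8, 0], [0, 0, 0], -1], [[2.8, -2.8, -3], [0, 0, 0], -1], [[0, 0, -5], [0, 0, 0], -1], [[0, 0, -5], [0, 0, 0], -1], [[0, 0, -5], [0, 0, 0], -1], [[0, 0, -4], [0, 0, 0], -1], [[0, 0, 0], [0, 0, 0], -1], [[0, 0, 0], [0, 0, 0], -1]]'

```text
time_s: 32.75
position: [0.5024, -0.1052, 0.0701]
tcp_rot: [0.755, 0.655, 0.0, 0.0]
force: [0.7, 1.1, -0.1]
width: 0.001
finger_force: 0.0
```

Call:
play_rows --deltas '[[[0, 0, -2], [0, 0, 0], -1], [[0, 0, -1.2], [0, 0, 0], -1], [[0.07, 0.5, 0], [0, 0, 0], -1], [[0.07, 0.5, 0], [0, 0, 0], -1], [[0, 0, 0], [0, 0, 0], -1]]'

```text
time_s: 33.38
position: [0.5033, -0.0951, 0.038]
tcp_rot: [0.755, 0.655, 0.0, 0.0]
force: [0.7, -0.2, -0.7]
width: 0.0006
finger_force: 0.0
```

Call:
play_rows --deltas '[[[0.03, 0.2, 0], [0, 0, 0], -1], [[0.03, 0.2, 0], [0, 0, 0], -1], [[0, 0, 0], [0, 0, 0], -1]]'

```text
time_s: 33.75
position: [0.5033, -0.0916, 0.0373]
tcp_rot: [0.755, 0.655, 0.0, 0.0]
force: [0.8, -0.1, 0.4]
width: 0.0004
finger_force: 0.0
```

Call:
play_rows --deltas '[[[0.03, 0.2, 0], [0, 0, 0], -1], [[0.03, 0.2, 0], [0, 0, 0], -1], [[0, 0, 0], [0, 0, 0], -1]]'

```text
time_s: 34.12
position: [0.5036, -0.0888, 0.0372]
tcp_rot: [0.756, 0.655, -0.001, 0.0]
force: [-1.3, -4.3, 2.0]
width: 0.0006
finger_force: 2.5
```

```bash
cat > n.py <<'E'
from h import *
import sys
def lab(im,th):
    l=up(cv2.cvtColor(im,cv2.COLOR_BGR2LAB)); k=((l[:,:,0]>th)&(l[:,:,2]<138)&(l[:,:,2]>122)).astype(np.uint8)*255
    o=[]
    for c in cv2.findContours(k,0,1)[0]:
        a=cv2.contourArea(c)/36
        if 4<a<300: M=cv2.moments(c); o.append((unup(np.array([M["m10"],M["m01"]])/M["m00"]),a))
    return o
k=sys.argv[1]
for n in("top","side"): cv2.imwrite(f"pics/{n}{k}.png",pic(n))
t=cv2.imread(f"pics/top{k}.png");s=cv2.imread(f"pics/side{k}.png")
T=[x for x in lab(t,190) if 140<x[0][0]<370 and 155<x[0][1]<280]
S=[x for x in lab(s,172) if 200<x[0][0]<350 and 160<x[0][1]<345]
print(len(T),len(S))
for p,a in T:
    for q,b in S:
        x,r=tri(p,q)
        if (r<3).all() and .03<x[2]<.09: print(p,q,x,r,a,b)
E
python3 n.py 10
```

```text
9 8
[183.1122 256.2078] [296.7273 314.0021] [0.4185 0.3449 0.048 ] [0.3698] 42.55555555555556 35.75
[169.3704 257.1103] [291.8402 326.8201] [0.4152 0.3867 0.0479] [0.3586] 46.47222222222222 43.81944444444444
[309.4472 227.5441] [315.8532 209.2869] [ 0.5109 -0.0401  0.0578] [0.2636] 42.083333333333336 19.680555555555557
[296.9785 225.647 ] [310.0957 216.7016] [ 0.516  -0.0019  0.0576] [0.1438] 63.31944444444444 32.083333333333336
[231.49   178.5763] [240.5416 250.2769] [0.6594 0.2023 0.0478] [0.3235] 41.513888888888886 24.88888888888889
[223.2446 175.6554] [234.1469 255.5513] [0.668  0.228  0.0474] [0.1662] 62.15277777777778 40.22222222222222
```

Call:
play_rows --deltas '[[[0, -0.4, 0.5], [0, 0, 0], -1], [[0, 0, 5], [0, 0, 0], -1], [[0, 0, 6], [0, 0, 0], 1], [[1, 2, 5], [0, 0, -1], 1], [[2, 4, 0], [0, 0, -1.4], 1], [[2, 4, 0], [0, 0, -1.4], 1], [[2, 4, 0], [0, 0, -1.4], 1], [[2, 4, 0], [0, 0, -1.4], 1], [[2, 4, 0], [0, 0, -1.4], 1], [[2, 4, 0], [0, 0, -1.4], 1], [[2, 4, 0], [0, 0, -1.1], 1], [[1, 0.8, 0], [0, 0, 0], 1]]'

```text
time_s: 35.72
position: [0.6633, 0.2208, 0.2022]
tcp_rot: [0.811, 0.585, 0.001, -0.002]
force: [-0.6, -0.5, -0.4]
width: 0.091
finger_force: 0.0
```

Call:
play_rows --deltas '[[[0, 0, 0], [0, 0, 0], 1], [[0, 0, 0], [0, 0, 0], 1]]'

```text
time_s: 35.98
position: [0.6638, 0.2145, 0.2022]
tcp_rot: [0.813, 0.583, -0.0, 0.0]
force: [-0.1, -0.3, 0.1]
width: 0.0912
finger_force: 0.0
```

Call:
play_rows --deltas '[[[-0.1, -0.1, -4], [0, 0, 0], 1], [[0, 0, -5], [0, 0, 0], 1], [[0, 0, -4], [0, 0, 0], 1], [[0, 0, -3], [0, 0, 0], 1], [[0, 0, -1.7], [0, 0, 0], 1], [[0, 0, 0], [0, 0, 0], 1], [[0, 0, 0], [0, 0, 0], 1]]'

```text
time_s: 36.85
position: [0.6637, 0.2154, 0.0268]
tcp_rot: [0.812, 0.583, 0.001, 0.0]
force: [0.1, 0.3, 0.2]
width: 0.0918
finger_force: 0.0
```

Call:
play_rows --deltas '[[[0, 0, 0], [0, 0, 0], -1], [[0, 0, 0], [0, 0, 0], -1], [[0, 0, 0], [0, 0, 0], -1], [[0, 0, 0], [0, 0, 0], -1], [[0, 0, 0], [0, 0, 0], -1], [[0, 0, 0], [0, 0, 0], -1], [[0, 0, 0], [0, 0, 0], -1], [[0, 0, 0], [0, 0, 0], -1], [[0, 0, 0], [0, 0, 0], -1]]'

```text
time_s: 37.98
position: [0.6629, 0.2152, 0.0252]
tcp_rot: [0.812, 0.583, -0.0, 0.0]
force: [0.2, 0.0, -0.3]
width: 0.0441
finger_force: 30.0
```

Call:
play_rows --deltas '[[[0, 0, 2], [0, 0, 0], -1], [[0, 0, 4], [0, 0, 0], -1], [[0, 0, 4], [0, 0, 0], -1], [[-1.8, -3.8, 0], [0, 0, 1.2], -1], [[-1.8, -3.8, 0], [0, 0, 1.2], -1], [[-1.8, -3.8, 0], [0, 0, 1.2], -1], [[-1.8, -3.8, 0], [0, 0, 1.2], -1], [[-1.8, -3.8, 0], [0, 0, 1.2], -1], [[-1.8, -3.8, 0], [0, 0, 1.2], -1], [[-1.8, -3.8, 0], [0, 0, 1.2], -1], [[-1.8, -3.8, 0], [0, 0, 1.2], -1], [[-1.8, -3.8, 0], [0, 0, 0.9], -1]]'

```text
time_s: 39.48
position: [0.5006, -0.1279, 0.1266]
tcp_rot: [0.755, 0.655, 0.0, 0.001]
force: [0.1, -0.5, -0.1]
width: 0.0434
finger_force: 30.0
```

Call:
play_rows --deltas '[[[-0.3, -0.6, -2], [0, 0, 0], -1], [[0, 0, -2], [0, 0, 0], -1], [[0, 0, 0], [0, 0, 0], -1], [[0, 0, 0], [0, 0, 0], -1]]'

```text
time_s: 39.98
position: [0.4986, -0.1325, 0.0865]
tcp_rot: [0.755, 0.655, 0.0, 0.001]
force: [0.7, 0.8, -0.7]
width: 0.044
finger_force: 30.0
```

Run:
```python
from h import *
o=robot.observe();q=o["tcp_rot"];print(o["position"],2*np.degrees(np.arctan2(q[1],q[0])),o["force"])
```

```text
[ 0.4986 -0.1325  0.0865] 81.89254841756198 [ 0.6784  0.8214 -0.6894]
```

Call:
play_rows --deltas '[[[-0.05, 0, -1.5], [0, 0, 0], -1], [[0, 0, -1], [0, 0, 0], -1], [[0, 0, -0.5], [0, 0, 0], -1], [[0, 0, -0.3], [0, 0, 0], -1], [[0, 0, -0.2], [0, 0, 0], -1], [[0, 0, 0], [0, 0, 0], -1]]'

```text
time_s: 40.72
position: [0.4974, -0.1328, 0.0503]
tcp_rot: [0.756, 0.655, 0.0, 0.0]
force: [-0.1, 0.5, -0.7]
width: 0.0437
finger_force: 30.0
```

Call:
play_rows --deltas '[[[0, 0, -0.3], [0, 0, 0], -1], [[0, 0, 0], [0, 0, 0], -1], [[0, 0, 0], [0, 0, 0], -1]]'

```text
time_s: 41.1
position: [0.4974, -0.1328, 0.0473]
tcp_rot: [0.756, 0.655, 0.0, 0.0]
force: [0.4, 0.3, -1.5]
width: 0.0439
finger_force: 30.0
```

Call:
play_rows --deltas '[[[0, 0, -0.4], [0, 0, 0], -1], [[0, 0, 0], [0, 0, 0], -1], [[0, 0, 0], [0, 0, 0], -1]]'

```text
time_s: 41.48
position: [0.4973, -0.1328, 0.0432]
tcp_rot: [0.756, 0.655, -0.0, -0.0]
force: [0.9, 0.2, -1.6]
width: 0.0439
finger_force: 30.0
```

Call:
play_rows --deltas '[[[0, 0, -0.4], [0, 0, 0], -1], [[0, 0, -0.3], [0, 0, 0], -1], [[0, 0, 0], [0, 0, 0], -1]]'

```text
time_s: 41.85
position: [0.4971, -0.1328, 0.0359]
tcp_rot: [0.756, 0.655, -0.0, -0.0]
force: [-0.9, 0.7, -1.0]
width: 0.0433
finger_force: 30.0
```

Call:
play_rows --deltas '[[[0, 0, -0.1], [0, 0, 0], -1], [[0, 0, 0], [0, 0, 0], 0.2], [[0, 0, 0], [0, 0, 0], 0.2], [[0, 0, 0], [0, 0, 0], 0.2], [[0, 0, 0], [0, 0, 0], 0.2], [[0, 0, 2], [0, 0, 0], 0.2], [[0, 0, 4], [0, 0, 0], 0.2], [[0, 0, 6], [0, 0, 0], 1], [[-3, 3, 5], [0, 0, 0], 1], [[-3, 4, 0], [0, 0, 2], 1], [[-2, 4, 0], [0, 0, 3], 1], [[0, 0, 0], [0, 0, 0], 1]]'

```text
time_s: 43.35
position: [0.4174, -0.0217, 0.2034]
tcp_rot: [0.724, 0.689, -0.0, 0.001]
force: [0.7, -0.7, -0.6]
width: 0.0918
finger_force: 0.0
```

```bash
python3 n.py 11; python3 -c "
from h import *
print(robot.observe()['position'])"
```

```text
7 8
[183.0767 256.2277] [296.7487 313.9716] [0.4184 0.3449 0.0483] [0.3574] 42.31944444444444 35.5
[169.3668 257.094 ] [291.8323 326.8135] [0.4152 0.3867 0.0479] [0.3462] 44.541666666666664 43.861111111111114
[343.9148 233.0458] [331.5492 190.0601] [ 0.4955 -0.1459  0.0578] [0.1847] 41.47222222222222 15.902777777777779
[335.2217 231.3844] [327.7267 194.9037] [ 0.4998 -0.1195  0.0569] [0.016] 59.93055555555556 26.625
[341.6527 205.5801] [307.1749 184.7047] [ 0.5798 -0.1385  0.0583] [0.2827] 40.375 15.416666666666666
[330.3968 203.9121] [302.1315 190.9138] [ 0.5843 -0.104   0.0575] [0.1759] 80.52777777777777 33.111111111111114
[ 0.4189 -0.0244  0.2031]
```

Call:
play_rows --deltas '[[[0, 4.5, 0], [0, 0, 1], 1], [[0, 5, 0], [0, 0, 1], 1], [[0, 5, 0], [0, 0, 1], 1], [[0, 5, 0], [0, 0, 1], 1], [[0, 5, 0], [0, 0, 1], 1], [[0, 5, 0], [0, 0, 1], 1], [[-0.2, 5, 0], [0, 0, 1.2], 1], [[0, 4.2, 0], [0, 0, 0], 1], [[0, 0, 0], [0, 0, 0], 1], [[0, 0, 0], [0, 0, 0], 1]]'

```text
time_s: 44.7
position: [0.4176, 0.3617, 0.2021]
tcp_rot: [0.682, 0.731, -0.001, 0.0]
force: [0.1, -0.6, -0.3]
width: 0.0916
finger_force: 0.0
```

Call:
play_rows --deltas '[[[-0.1, 0.05, -4], [0, 0, 0.4], 1], [[0, 0, -5], [0, 0, 0], 1], [[0, 0, -4], [0, 0, 0], 1], [[0, 0, -3], [0, 0, 0], 1], [[0, 0, -1.6], [0, 0, 0], 1], [[0, 0, 0], [0, 0, 0], 1], [[0, 0, 0], [0, 0, 0], 1]]'

```text
time_s: 45.58
position: [0.4165, 0.3636, 0.028]
tcp_rot: [0.679, 0.734, 0.001, 0.0]
force: [0.4, -0.2, 0.6]
width: 0.0918
finger_force: 0.0
```

Call:
play_rows --deltas '[[[0, 0, 0], [0, 0, 0], -1], [[0, 0, 0], [0, 0, 0], -1], [[0, 0, 0], [0, 0, 0], -1], [[0, 0, 0], [0, 0, 0], -1], [[0, 0, 0], [0, 0, 0], -1], [[0, 0, 0], [0, 0, 0], -1], [[0, 0, 0], [0, 0, 0], -1], [[0, 0, 0], [0, 0, 0], -1], [[0, 0, 0], [0, 0, 0], -1], [[0, 0, 0], [0, 0, 0], -1], [[0, 0, 0], [0, 0, 0], -1]]'

```text
time_s: 46.95
position: [0.4158, 0.3633, 0.0269]
tcp_rot: [0.679, 0.734, -0.0, 0.0]
force: [-0.3, -0.2, -1.0]
width: 0.0314
finger_force: 30.0
```

Call:
play_rows --deltas '[[[0, 0, 2], [0, 0, 0], -1], [[0, 0, 4], [0, 0, 0], -1], [[2.5, -4.5, 4], [0, 0, -1.4], -1], [[2.5, -4.6, 0], [0, 0, -1.4], -1], [[2.5, -4.6, 0], [0, 0, -1.4], -1], [[2.5, -4.6, 0], [0, 0, -1.4], -1], [[2.5, -4.6, 0], [0, 0, -1.4], -1], [[2.5, -4.6, 0], [0, 0, -1.4], -1], [[2.5, -4.6, 0], [0, 0, -1.4], -1], [[2.5, -4.6, 0], [0, 0, -1.4], -1], [[2.5, -4.6, 0], [0, 0, -1.4], -1], [[2.5, -4.6, 0], [0, 0, 0], -1]]'

```text
time_s: 48.45
position: [0.6654, -0.0952, 0.1268]
tcp_rot: [0.756, 0.655, 0.001, 0.0]
force: [0.4, 0.5, -1.0]
width: 0.0319
finger_force: 30.0
```

Call:
play_rows --deltas '[[[0, 0, -2], [0, 0, 0], -1], [[0, 0, -2], [0, 0, 0], -1], [[0, 0, 0], [0, 0, 0], -1], [[0, 0, 0], [0, 0, 0], -1]]'

```text
time_s: 48.95
position: [0.6647, -0.0924, 0.0859]
tcp_rot: [0.755, 0.656, 0.0, -0.0]
force: [-0.0, -0.1, -1.7]
width: 0.0317
finger_force: 30.0
```

Run:
```python
from h import *
o=robot.observe();q=o["tcp_rot"];print(o["position"],2*np.degrees(np.arctan2(q[1],q[0])),o["force"])
```

```text
[ 0.6647 -0.0924  0.0859] 81.9709497799167 [-0.0401 -0.0629 -1.6565]
```

Call:
play_rows --deltas '[[[0.1, -0.3, -1.5], [0, 0, 0], -1], [[0, 0, -1], [0, 0, 0], -1], [[0, 0, -0.3], [0, 0, 0], -1], [[0, 0, 0], [0, 0, 0], -1], [[0, 0, 0], [0, 0, 0], -1]]'

```text
time_s: 49.58
position: [0.6659, -0.0967, 0.0575]
tcp_rot: [0.755, 0.655, 0.0, 0.0]
force: [-0.1, 0.2, -1.0]
width: 0.0315
finger_force: 30.0
```

Call:
play_rows --deltas '[[[0, 0, -0.4], [0, 0, 0], -1], [[0, 0, -0.3], [0, 0, 0], -1], [[0, 0, 0], [0, 0, 0], -1]]'

```text
time_s: 49.95
position: [0.6655, -0.0969, 0.0498]
tcp_rot: [0.756, 0.655, -0.0, -0.0]
force: [0.1, -0.7, -0.8]
width: 0.032
finger_force: 30.0
```

Call:
play_rows --deltas '[[[0, 0.05, -0.4], [0, 0, 0], -1], [[0, 0, 0], [0, 0, 0], -1], [[0, 0, 0], [0, 0, 0], -1]]'

```text
time_s: 50.32
position: [0.6657, -0.0963, 0.0462]
tcp_rot: [0.756, 0.655, -0.0, -0.0]
force: [-0.1, -0.4, -2.1]
width: 0.0319
finger_force: 30.0
```

Call:
play_rows --deltas '[[[0, 0, -0.4], [0, 0, 0], -1], [[0, 0, -0.4], [0, 0, 0], -1], [[0, 0, 0], [0, 0, 0], -1]]'

```text
time_s: 50.7
position: [0.6654, -0.0964, 0.0377]
tcp_rot: [0.756, 0.655, -0.0, -0.0]
force: [-0.6, 0.6, -1.6]
width: 0.0318
finger_force: 30.0
```

Call:
play_rows --deltas '[[[0, 0, -0.1], [0, 0, 0], -1], [[0, 0, 0], [0, 0, 0], -0.1], [[0, 0, 0], [0, 0, 0], -0.1], [[0, 0, 0], [0, 0, 0], -0.1], [[0, 0, 0], [0, 0, 0], -0.1], [[0, 0, 2], [0, 0, 0], -0.1], [[0, 0, 4], [0, 0, 0], -0.1], [[0, 0, 6], [0, 0, 0], 0], [[-4, 2, 5], [0, 0, 0], 0], [[-5, 2, 3], [0, 0, 0], 0], [[-5, 2, 3], [0, 0, 0], 0], [[-5, 2, 0], [0, 0, 0], 0]]'

```text
time_s: 52.2
position: [0.4783, -0.0159, 0.2671]
tcp_rot: [0.755, 0.656, 0.002, 0.002]
force: [0.2, -0.9, 1.1]
width: 0.0458
finger_force: 0.0
```

Call:
play_rows --deltas '[[[-5, 2, 0], [0, 0, 0], 0], [[-4, 0, 0], [0, 0, 0], 0], [[0, 0, 0], [0, 0, 0], 0], [[0, 0, 0], [0, 0, 0], 0]]'

```text
time_s: 52.7
position: [0.3894, 0.0022, 0.2648]
tcp_rot: [0.756, 0.655, 0.0, 0.001]
force: [1.1, 0.0, 0.1]
width: 0.0456
finger_force: 0.0
```

```bash
python3 n.py 12
python3 - <<'E'
from h import *
t=cv2.imread("pics/top12.png");s=cv2.imread("pics/side12.png")
cv2.imwrite("pics/z.png",np.hstack([cv2.resize(t[130:290,270:470],None,fx=2.2,fy=2.2,interpolation=2),cv2.resize(s[80:240,230:390],None,fx=2.2,fy=2.2,interpolation=2)]))
E
```

```text
8 8
[343.883  233.0507] [331.5563 190.0826] [ 0.4954 -0.1458  0.0578] [0.172] 40.81944444444444 15.777777777777779
[335.1145 231.7694] [327.7803 194.9597] [ 0.499  -0.119   0.0573] [0.1845] 63.138888888888886 26.180555555555557
[309.4693 227.5456] [315.8723 209.2351] [ 0.5109 -0.0401  0.058 ] [0.2536] 41.611111111111114 20.166666666666668
[296.9784 225.5775] [310.04   216.6872] [ 0.5162 -0.0019  0.0576] [0.1375] 62.77777777777778 31.805555555555557
[341.6479 205.5546] [307.2319 184.6726] [ 0.5797 -0.1385  0.0585] [0.1905] 40.02777777777778 15.027777777777779
[330.3998 203.9002] [302.1392 190.9175] [ 0.5843 -0.104   0.0574] [0.1587] 80.04166666666667 33.333333333333336
[333.9781 178.551 ] [281.7288 182.8293] [ 0.6631 -0.1145  0.0573] [0.2081] 40.708333333333336 14.597222222222221
[320.5301 176.3719] [275.0903 189.9845] [ 0.6691 -0.0729  0.0574] [0.1762] 43.166666666666664 17.97222222222222
```

View pics/z.png

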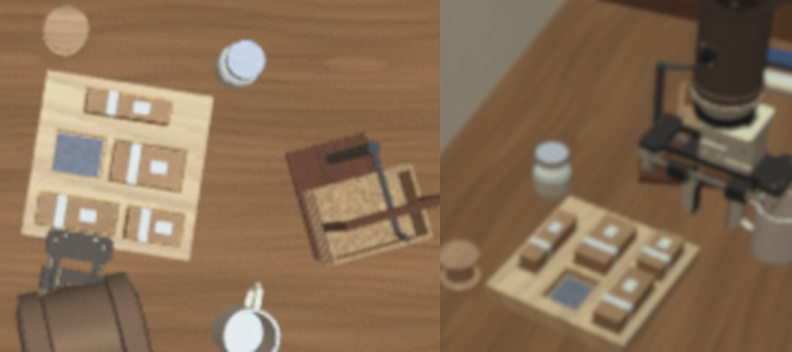

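All four boxes sit in their pockets, with triangulated top faces at 57–58 mm (56 mm expected, about 2 mm camera bias). The basket hangs with its bar across the arm at (385,213), and the mug, jar and spool are where they were.

```bash
python3 -c "
from rig import robot
print(robot.finish_job())"
```

```text
the job is handed in; nothing more can be done
None
```

The job is handed in at about 53 s of robot time: the basket hangs on the hook, the four boxes present (slim, long, short, broad) measured flat on their pocket floors after the long box, which first stuck on a pocket rim, was pushed home, and the mug, spool and jar look unmoved; no verdict was returned.

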